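Sort look-alike mixer hubs by weight

TASK

The two steel mixer hubs look alike, so lift each one briefly and judge its weight by the load on the wrist: under 350 g is hollow and belongs on the stand with one stud, 350 to 650 g is part-cored and belongs on the stand with two studs, over 650 g is solid and belongs on the stand with three studs. Seat each hub fully down over either free post of its stand, feeling it on gently without dropping or forcing it, let go, and leave the jar, timer and mug where they are.

Things in the scene. Friction and masses are not known exactly. Their poses are not given: they have to be found in the camera images.
- hub_a: turned steel mixer hub, upright on the worktop: flange diameter 60, 30 high, then a round neck of diameter 32 up to 70 above the underside. Blind bore of diameter 12, 30 deep, in the middle of the underside. Both hubs look alike but weigh anything from 160 to 880 g, drawn anew at each start. Origin: centre of the underside, z up its axis.
- hub_b: second turned steel mixer hub, upright on the worktop: flange diameter 60, 30 high, then a round neck of diameter 32 up to 70 above the underside. Blind bore of diameter 12, 30 deep, in the middle of the underside. Both hubs look alike but weigh anything from 160 to 880 g, drawn anew at each start. Origin: centre of the underside, z up its axis.
- stand_hollow: fixed aluminium plate 146 (own x) x 66 (own y) x 10 thick, with two steel posts of diameter 10.4 (9.2 at the tip), 20 high above the plate, 40 either side of the middle along own x; one black stud (diameter 11, 6 high) across the middle: for hollow hubs (under 350 g). Origin: centre of the underside, z up. Each post takes one hub, whose underside then rests on the plate, 10 above the worktop.
- stand_cored: fixed aluminium plate 146 (own x) x 66 (own y) x 10 thick, with two steel posts of diameter 10.4 (9.2 at the tip), 20 high above the plate, 40 either side of the middle along own x; two black studs (diameter 11, 6 high) across the middle: for part-cored hubs (350 to 650 g). Origin: centre of the underside, z up. Each post takes one hub, whose underside then rests on the plate, 10 above the worktop.
- stand_solid: fixed aluminium plate 146 (own x) x 66 (own y) x 10 thick, with two steel posts of diameter 10.4 (9.2 at the tip), 20 high above the plate, 40 either side of the middle along own x; three black studs (diameter 11, 6 high) across the middle: for solid hubs (over 650 g). Origin: centre of the underside, z up. Each post takes one hub, whose underside then rests on the plate, 10 above the worktop.
- stand_hollow_near (a point): foot of the post on its -x side (towards the robot) of stand_hollow, on the post's axis at the level of the plate's top (10 above the worktop); a seated hub's origin comes here
- stand_hollow_far (a point): foot of the post on its +x side (away from the robot) of stand_hollow, on the post's axis at the level of the plate's top (10 above the worktop); a seated hub's origin comes here
- stand_cored_near (a point): foot of the post on its -x side (towards the robot) of stand_cored, on the post's axis at the level of the plate's top (10 above the worktop); a seated hub's origin comes here
- stand_cored_far (a point): foot of the post on its +x side (away from the robot) of stand_cored, on the post's axis at the level of the plate's top (10 above the worktop); a seated hub's origin comes here
- stand_solid_near (a point): foot of the post on its -x side (towards the robot) of stand_solid, on the post's axis at the level of the plate's top (10 above the worktop); a seated hub's origin comes here
- stand_solid_far (a point): foot of the post on its +x side (away from the robot) of stand_solid, on the post's axis at the level of the plate's top (10 above the worktop); a seated hub's origin comes here
- jar: bystander: clear sample jar with black cap, diameter 56, 82 high, origin at the centre of its underside
- timer: bystander: pale bench timer, 62x76x52, origin at the centre of its underside
- mug: bystander: white handled mug, 92x127x95, origin at the centre of its underside
Mind the look-alikes: they are no part of the job. Leave any blue or pink look-alike of the hub_b alone.

How it is judged (in metres and radians):
On the way, in this order (a step that is already met when the one before it is completed fails the run):
1. a hub has been lifted clear of the worktop (((height (world z) of hub_a above 0.03 m and contact force between hub_a and the fingers above 1 N) or (height (world z) of hub_b above 0.03 m and contact force between hub_b and the fingers above 1 N))), for 0.2 s.
2. a hub is seated on a post of the stand for its weight and let go (((((horizontal distance between hub_a and stand_hollow_near below 0.003 m and distance between hub_a and stand_hollow_near below 0.005 m and contact force between hub_a and stand_hollow between 0.5 and 4 N) or (horizontal distance between hub_a and stand_hollow_far below 0.003 m and distance between hub_a and stand_hollow_far below 0.005 m and contact force between hub_a and stand_hollow between 0.5 and 4 N) or (horizontal distance between hub_a and stand_cored_near below 0.003 m and distance between hub_a and stand_cored_near below 0.005 m and contact force between hub_a and stand_cored between 2.85 and 6.95 N) or (horizontal distance between hub_a and stand_cored_far below 0.003 m and distance between hub_a and stand_cored_far below 0.005 m and contact force between hub_a and stand_cored between 2.85 and 6.95 N) or (horizontal distance between hub_a and stand_solid_near below 0.003 m and distance between hub_a and stand_solid_near below 0.005 m and contact force between hub_a and stand_solid above 5.8 N) or (horizontal distance between hub_a and stand_solid_far below 0.003 m and distance between hub_a and stand_solid_far below 0.005 m and contact force between hub_a and stand_solid above 5.8 N)) and angle between hub_a's own z axis and vertical below 0.06 rad and linear speed of hub_a below 0.02 m/s and contact force between hub_a and the fingers below 0.1 N) or (((horizontal distance between hub_b and stand_hollow_near below 0.003 m and distance between hub_b and stand_hollow_near below 0.005 m and contact force between hub_b and stand_hollow between 0.5 and 4 N) or (horizontal distance between hub_b and stand_hollow_far below 0.003 m and distance between hub_b and stand_hollow_far below 0.005 m and contact force between hub_b and stand_hollow between 0.5 and 4 N) or (horizontal distance between hub_b and stand_cored_near below 0.003 m and distance between hub_b and stand_cored_near below 0.005 m and contact force between hub_b and stand_cored between 2.85 and 6.95 N) or (horizontal distance between hub_b and stand_cored_far below 0.003 m and distance between hub_b and stand_cored_far below 0.005 m and contact force between hub_b and stand_cored between 2.85 and 6.95 N) or (horizontal distance between hub_b and stand_solid_near below 0.003 m and distance between hub_b and stand_solid_near below 0.005 m and contact force between hub_b and stand_solid above 5.8 N) or (horizontal distance between hub_b and stand_solid_far below 0.003 m and distance between hub_b and stand_solid_far below 0.005 m and contact force between hub_b and stand_solid above 5.8 N)) and angle between hub_b's own z axis and vertical below 0.06 rad and linear speed of hub_b below 0.02 m/s and contact force between hub_b and the fingers below 0.1 N))), for 0.2 s.
At the end, for the whole second after the job is handed in: Both hubs upright (0.06 rad), at rest, let go, each over a post of the stand for its weight: 3 mm from the axis, origin within 5 mm of the post's foot. Load on stand: one stud under 4 N, two studs 2.85 to 6.95 N, three studs over 5.8 N, so hubs near a limit may go either side (((horizontal distance between hub_a and stand_hollow_near below 0.003 m and distance between hub_a and stand_hollow_near below 0.005 m and contact force between hub_a and stand_hollow between 0.5 and 4 N) or (horizontal distance between hub_a and stand_hollow_far below 0.003 m and distance between hub_a and stand_hollow_far below 0.005 m and contact force between hub_a and stand_hollow between 0.5 and 4 N) or (horizontal distance between hub_a and stand_cored_near below 0.003 m and distance between hub_a and stand_cored_near below 0.005 m and contact force between hub_a and stand_cored between 2.85 and 6.95 N) or (horizontal distance between hub_a and stand_cored_far below 0.003 m and distance between hub_a and stand_cored_far below 0.005 m and contact force between hub_a and stand_cored between 2.85 and 6.95 N) or (horizontal distance between hub_a and stand_solid_near below 0.003 m and distance between hub_a and stand_solid_near below 0.005 m and contact force between hub_a and stand_solid above 5.8 N) or (horizontal distance between hub_a and stand_solid_far below 0.003 m and distance between hub_a and stand_solid_far below 0.005 m and contact force between hub_a and stand_solid above 5.8 N)) and angle between each of hub_a, hub_b's own z axis and vertical below 0.06 rad and linear speed of each of hub_a, hub_b below 0.02 m/s and contact force between each of hub_a, hub_b and the fingers below 0.1 N and ((horizontal distance between hub_b and stand_hollow_near below 0.003 m and distance between hub_b and stand_hollow_near below 0.005 m and contact force between hub_b and stand_hollow between 0.5 and 4 N) or (horizontal distance between hub_b and stand_hollow_far below 0.003 m and distance between hub_b and stand_hollow_far below 0.005 m and contact force between hub_b and stand_hollow between 0.5 and 4 N) or (horizontal distance between hub_b and stand_cored_near below 0.003 m and distance between hub_b and stand_cored_near below 0.005 m and contact force between hub_b and stand_cored between 2.85 and 6.95 N) or (horizontal distance between hub_b and stand_cored_far below 0.003 m and distance between hub_b and stand_cored_far below 0.005 m and contact force between hub_b and stand_cored between 2.85 and 6.95 N) or (horizontal distance between hub_b and stand_solid_near below 0.003 m and distance between hub_b and stand_solid_near below 0.005 m and contact force between hub_b and stand_solid above 5.8 N) or (horizontal distance between hub_b and stand_solid_far below 0.003 m and distance between hub_b and stand_solid_far below 0.005 m and contact force between hub_b and stand_solid above 5.8 N))); the robot touches nothing.
It fails at once if a hub is dropped on or pressed against a stand with more than 50 N (contact force between any of hub_a, hub_b and stand_hollow above 50 N or contact force between any of hub_a, hub_b and stand_cored above 50 N or contact force between any of hub_a, hub_b and stand_solid above 50 N).
It fails at once if a hub is tipped over (more than 0.6 rad) (angle between any of hub_a, hub_b's own z axis and vertical above 0.6 rad).
It fails at once if the jar, timer or mug is moved by more than 20 mm (distance of any of jar, timer, mug from where it was at the start of the episode above 0.02 m).
It also fails if it takes over 64 s, if anything falls off the work surface, if the arm or the gripper's body presses on something with over 40 N, if the wrist force passes 120 N, or if a joint passes its speed limit or range.

ROBOT

A 6-joint arm with a two-finger parallel gripper is mounted at the origin on a cart in front of the work surface, level with it; the furniture and walls round the work are solid. World frame = base frame: x ahead of the robot, y to its left, z up, the work surface at z = 0. Lengths are in mm, angles in rad, forces in N, time in s.
With the tool pointing down it reaches from about 350 to 775 mm from the base axis. Payload 7.3 kg.
Tool frame: the origin (TCP) lies midway between the tips of the shut fingers; the grasp point (between the pads) lies 19 mm behind it; z points along the fingers, y is the line along which they close (so a half turn about z gives the same grasp; the last joint's range is limited). The gripper opens to 92 mm and grips with 3 to 60 N. Pads are 19 mm wide; open, the fingers measure 130 mm over their backs; the gripper's body (75 mm by 190 mm) begins 47 mm behind the grasp point.
Start: joints at [-1.302, 0.342, 1.524, -0, 1.275, -0.146], TCP at [211.602, -480.489, 226.741] pointing down, gripper open.
Joint ranges: [-2.53, 2.53], [-0.77, 2.02], [0.04, 2.7], [-1, 4.14], [0.28, 2.66], [-3.11, 3.11]. Speed limits (rad/s): [2.57, 2.57, 3.14, 3.14, 3.14, 3.14].

INTERFACE

Orientations are given as [roll, pitch, yaw] about the fixed x, y, z axes, in that order (R = Rz(yaw) Ry(pitch) Rx(roll)).
In Python, from plant import bot gives the robot as it stands.
- The arm moves only by the tool jog_arm, never from a script. Its arguments are lists of equal length, an entry for each row: "dp": the shift along the tool's x, y, z in m, a list of three; "twist": the turn about the tool's z in degrees. A call has 1 to 10 rows; each row shifts and turns the commanded pose from where the row before left it, along the tool's axes as they then stand; what a row does not reach is not made up. A row lasts 1/8 s, in which the tool goes at most 62.5 mm and 10.7 degrees, less where a joint would pass 70% of its speed; a pose out of reach is approached as far as the arm can. A call is refused whole if a number of a shift passes 0.0625 or a number of a turn 10.7, either way. A call with a gripper value outside its range is refused whole. "jaw" is the finger opening in m, from 0 to 0.0918, set as the call begins (left out, the last holds). The fingers move at their own pace and stop on an object; the grip force is fixed at half the most. Time passes only in rows, so rows that do not move let the fingers close. It gives the time, the measured TCP pose, the force, the opening and the grip force at its end, in the units of the state.
- bot.get_obs(): the state, without advancing time (a new reading comes with each control period).
- bot.capture(name): name is "scene" or "side" or "wrist"; returns the picture (480x640x3 uint8, blue, green, red); there is no depth.
- bot.camera_params(name): a dict with "fx", "fy", "cx", "cy" (pixels), "R" (3x3) and "t" (3): a world point X has camera coordinates R X + t. Camera axes: x right, y down, z forward; pixel columns grow to the right and rows downward; lengths in mm; the calibration is good to about 2 mm. A picture is of the moment at which its call begins: read the wrist's pose just before it. camera_params takes no time and is no camera call; for the wrist camera it gives the pose at the moment of the call.
- bot.close_job(): hands the job in; it is judged then, once.
Trained networks look in the newest picture that a camera, given by its name, has taken for a name from the list of things; names that differ only in an ending like _2 or _b are one class to them, and where a whole thing is asked for, a point or a joint stands for the part that bears it (a point fixed in the world has none). Each returns a list of dicts, best first, with "confidence" (0 to 1); they miss things now and then, are a little off and sometimes report something else, mostly with a low value. They report only what shows in the picture. A call takes as long as a camera call. They do not tell look-alikes from the thing itself.
- bot.find_in(camera, label): "bbox" ([centre column, centre row, width, height] in pixels, round what is visible of it).
- bot.masks_of(camera, label): "pixels" (480x640 bool, what is visible of it) and "bbox" ([centre column, centre row, width, height] in pixels, round what is visible of it).
The state is a dict: "time": time; "joint_positions": joint angles; "dq": joint speeds; "tau": joint torques, N m; "tool_pos": TCP position; "tcp_rot": TCP orientation; "contact_force": force on the tool from outside, world axes, zero at the start; "moment": the same for the moment, N m; "grip_width": finger opening in mm; "finger_force": force on a finger pad.
Only numpy, scipy, OpenCV 4.12 (cv2) and the standard library are available. Lean on these libraries where they do the work, as an engineer would, in place of code of your own. Each camera call takes 0.05 s, during which the arm holds its last target. There are 200 camera calls.

## Working session

There is one attempt and no reset: what is moved stays moved. The work goes in short steps, Python scripts to look and compute and a tool call to move; the robot and the scene stay as the last step left them, time stands still between calls to the robot, and variables do not carry over. Pictures are saved under pics/ and viewed, at most 10 in all, crops included, and the job is handed in when it is done.

Besides the shell and the picture viewer there is one more tool, called after ">>>" as a command line: name --pt "numbers of a row" for each row, then --argument value for the rest. jog_arm: Moves the arm, as the interface text tells. Its arguments: {"type":"object","properties":{"dp":{"type":"array"},"twist":{"type":"array"},"jaw":{"type":"number"}},"required":["dp","twist"]}

```bash
mkdir -p pics; cat > h.py <<'E'
import numpy as np, cv2
from plant import bot
def ray(c,u,v):
    R=np.array(c["R"]);t=np.array(c["t"]).ravel()
    d=R.T@np.array([(u-c["cx"])/c["fx"],(v-c["cy"])/c["fy"],1.]);return -R.T@t,d
def atz(c,u,v,z):
    o,d=ray(c,u,v);return (o+d*(z-o[2])/d[2])[:2]
def proj(c,X):
    p=np.array(c["R"])@np.array(X,float)+np.array(c["t"]).ravel();return c["fx"]*p[0]/p[2]+c["cx"],c["fy"]*p[1]/p[2]+c["cy"]
E
python3 - <<'E'
from h import *
o=bot.get_obs();print({k:np.round(v,3) for k,v in o.items()})
ims=[]
for n in("scene","side"):
    im=bot.capture(n);cv2.imwrite(f"pics/{n}0.png",im)
    c=bot.camera_params(n);print(n,np.round(ray(c,320,240),2))
    for l in("hub_a","stand_hollow","stand_cored","stand_solid","jar","timer","mug"):
        for r in bot.find_in(n,l)[:5]:
            b=np.round(r["bbox"]);print(l,round(r["confidence"],2),b,np.round(atz(c,b[0],b[1],10 if 'st' in l else 35)))
E
```

```text
{'time': np.float64(0.0), 'joint_positions': array([-1.302,  0.343,  1.525, -0.   ,  1.275, -0.146]), 'dq': array([ 0.001,  0.   , -0.   ,  0.001, -0.001,  0.001]), 'tau': array([  0.   , -43.125, -24.422,   0.072,   0.056,  -0.   ]), 'tool_pos': array([ 211.497, -480.067,  226.054]), 'tcp_rot': array([-3.14 , -0.   ,  0.415]), 'contact_force': array([0.313, 0.364, 0.297]), 'moment': array([ 0.025,  0.02 , -0.041]), 'finger_force': np.float64(0.0), 'grip_width': np.float64(92.001)}
scene [[-2.1021e+02  5.4288e+02  9.8948e+02]
 [ 5.5000e-01 -4.3000e-01 -7.2000e-01]]
hub_a 0.9 [316. 314.  25.  37.] [354. 114.]
hub_a 0.68 [275. 293.  26.  34.] [456. 149.]
hub_a 0.68 [259. 331.  30.  36.] [395. 233.]
hub_a 0.58 [367. 236.  27.  29.] [ 459. -128.]
stand_hollow 0.82 [341. 206.  48.  42.] [ 602. -167.]
stand_cored 0.78 [237. 268.  51.  51.] [592. 164.]
stand_solid 0.62 [285. 234.  56.  44.] [612.   9.]
jar 0.42 [408. 182.   8.  27.] [ 540. -349.]
timer 0.73 [160. 321.  43.  46.] [549. 382.]
mug 0.66 [377. 151.  29.  42.] [ 694. -379.]
side [[ 2.399e+01  7.174e+02  8.112e+02]
 [ 4.500e-01 -6.000e-01 -6.700e-01]]
hub_a 0.78 [385. 220.  26.  33.] [ 458. -132.]
hub_a 0.7 [316. 287.  26.  38.] [465. 150.]
hub_a 0.66 [368. 299.  28.  39.] [355. 114.]
hub_a 0.61 [315. 328.  27.  44.] [401. 239.]
hub_a 0.57 [304. 232.  60.  34.] [596.  21.]
stand_cored 0.43 [316. 288.  29.  42.] [477. 134.]
stand_solid 0.74 [306. 232.  62.  35.] [611.  -5.]
stand_solid 0.48 [266. 273.  59.  49.] [598. 162.]
jar 0.78 [406. 169.  21.  36.] [ 525. -364.]
timer 0.81 [212. 343.  51.  57.] [542. 383.]
mug 0.92 [361. 150.  36.  44.] [ 686. -378.]
```

View pics/scene0.png

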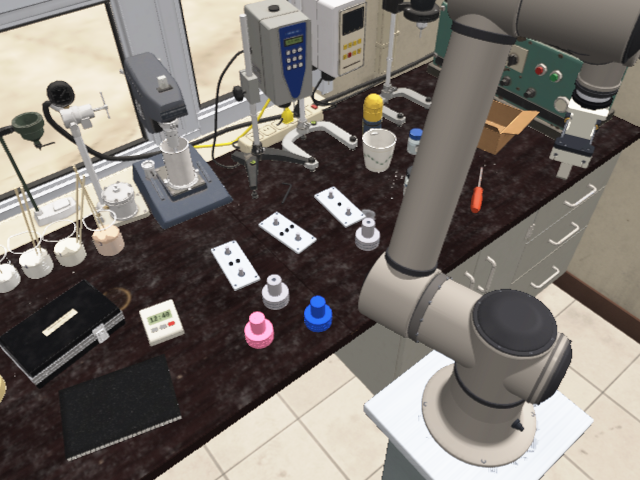

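View pics/side0.png

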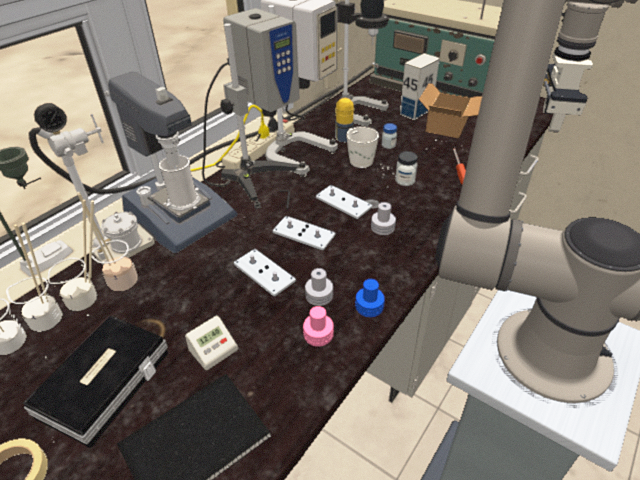

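Hub candidates in the scene picture:
- Steel at (275,293) and (367,236). These are the ones I want.
- Pink look-alike at (259,331) and blue look-alike at (317,314). I leave both alone.

Stands, by studs: cored (two) at (237,268), solid (three) at (287,232), hollow (one) at (341,206). The side view agrees. I'll check all of this with the wrist camera.

>>> jog_arm --pt "0 0 0" --pt "0 0 0" --pt "0 0 0" --pt "0.03 -0.05 -0.0105" --pt "0.03 -0.05 -0.0105" --pt "0.03 -0.05 -0.0105" --pt "0.03 -0.05 -0.0105" --pt "0.03 -0.05 -0.0105" --pt "0.03 -0.05 -0.0105" --pt "0.03 -0.05 -0.0105" --twist '[7.93,7.93,7.93,0,0,0,0,0,0,0]'

```text
time: 2.05
tool_pos: [422.5, -128.9, 300.9]
tcp_rot: [3.141, -0.001, -0.001]
contact_force: [1.2, -0.1, 0.8]
grip_width: 91.5
finger_force: 0.0
```

```bash
cat > w.py <<'E'
import sys
from h import *
c=bot.camera_params("wrist");im=bot.capture("wrist");cv2.imwrite(f"pics/{sys.argv[1]}.png",im)
print(np.round(bot.get_obs()["tool_pos"],1),"cam",np.round(ray(c,320,240),2))
for l in("hub_a","stand_hollow","stand_cored","stand_solid"):
    for r in bot.masks_of("wrist",l)[:4]:
        m=r["pixels"].astype(np.uint8);rc=cv2.minAreaRect(cv2.findNonZero(m))
        b=np.round(r["bbox"]);hh=10 if 'st' in l else 35
        print(l,round(r["confidence"],2),b,np.round(atz(c,*rc[0],hh),1),"corners",np.round([atz(c,*p,hh) for p in cv2.boxPoints(rc)]).tolist())
E
python3 w.py w1
```

```text
[ 425.5 -123.3  302.2] cam [[ 5.0172e+02 -1.2778e+02  4.5836e+02]
 [-3.0000e-01 -0.0000e+00 -9.5000e-01]]
hub_a 0.94 [332. 140.  66.  64.] [ 469.7 -137.8] corners [[483.0, -99.0], [507.0, -150.0], [456.0, -178.0], [430.0, -125.0]]
hub_a 0.86 [ 44. 142.  85.  66.] [466.7 138.4] corners [[496.0, 175.0], [496.0, 91.0], [436.0, 100.0], [436.0, 188.0]]
hub_a 0.85 [102. 243.  71.  56.] [363.5 101.5] corners [[389.0, 140.0], [399.0, 61.0], [337.0, 61.0], [326.0, 144.0]]
hub_a 0.66 [  9. 204.  19.  47.] [408.8 185.1] corners [[433.0, 189.0], [433.0, 171.0], [384.0, 181.0], [384.0, 200.0]]
stand_hollow 0.58 [357.  36.  76.  66.] [ 567.  -163.6] corners [[538.0, -128.0], [599.0, -133.0], [595.0, -198.0], [533.0, -196.0]]
stand_hollow 0.58 [193.  30.  80.  56.] [572.8  -8.6] corners [[595.0, 27.0], [603.0, -40.0], [550.0, -45.0], [541.0, 24.0]]
stand_cored 0.63 [27. 36. 54. 72.] [564.7 153.1] corners [[595.0, 171.0], [595.0, 123.0], [533.0, 134.0], [533.0, 185.0]]
stand_solid 0.62 [194.  28.  78.  57.] [572.7  -8.9] corners [[595.0, 27.0], [603.0, -40.0], [550.0, -45.0], [541.0, 24.0]]
```

View pics/w1.png

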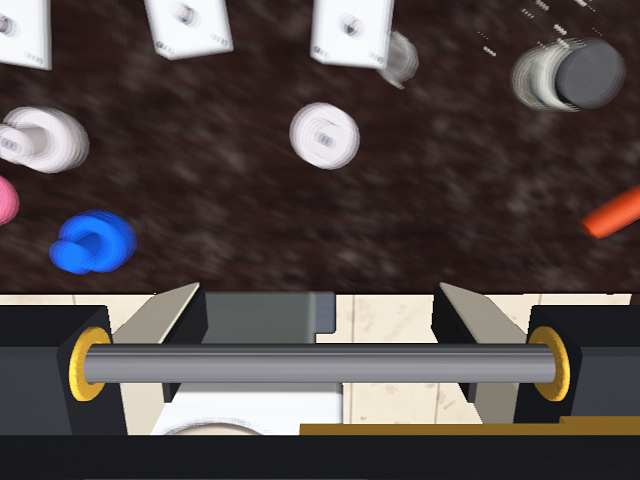

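The picture is blurred because the arm was still moving. It shows a steel hub at (325,136), the other steel hub at (45,142), and blue and pink at the left. There is small clutter by the hollow stand at (400,58). I'll move to a central view and let the arm settle.

>>> jog_arm --pt "0.032 -0.042 0" --pt "0.032 -0.042 0" --pt "0.032 -0.042 0" --pt "0 0 0" --pt "0 0 0" --pt "0 0 0" --pt "0 0 0" --twist '[0,0,0,0,0,0,0]'

```text
time: 3.18
tool_pos: [517.4, -5.8, 300.4]
tcp_rot: [3.141, -0.0, -0.002]
contact_force: [0.4, -0.1, 0.2]
grip_width: 91.9
finger_force: 0.0
```

```bash
python3 w.py w2
```

```text
[517.5  -5.5 300.4] cam [[ 5.9677e+02 -4.9000e+00  4.5791e+02]
 [-3.0000e-01 -0.0000e+00 -9.5000e-01]]
hub_a 0.94 [229. 318.  47.  50.] [371.1  96.2] corners [[341.0, 127.0], [406.0, 116.0], [400.0, 66.0], [335.0, 76.0]]
hub_a 0.69 [446. 228.  65.  62.] [ 474.  -133.2] corners [[506.0, -100.0], [505.0, -161.0], [441.0, -168.0], [441.0, -104.0]]
hub_a 0.66 [106. 286.  69.  58.] [414.6 219.8] corners [[390.0, 264.0], [454.0, 241.0], [438.0, 177.0], [373.0, 198.0]]
hub_a 0.63 [181. 232.  62.  62.] [470.3 137.9] corners [[502.0, 167.0], [502.0, 103.0], [437.0, 107.0], [437.0, 175.0]]
stand_hollow 0.59 [485.  88.  94. 160.] [ 612.8 -165.8] corners [[541.0, -124.0], [688.0, -138.0], [678.0, -204.0], [529.0, -197.0]]
stand_cored 0.88 [156.  86.  78. 163.] [613.9 158.5] corners [[538.0, 209.0], [686.0, 179.0], [682.0, 113.0], [534.0, 135.0]]
stand_solid 0.71 [315.  78.  84. 153.] [622.4  -1.6] corners [[687.0, 40.0], [694.0, -24.0], [552.0, -47.0], [543.0, 23.0]]
stand_solid 0.51 [154.  83.  72. 162.] [613.9 158.1] corners [[538.0, 207.0], [686.0, 179.0], [683.0, 114.0], [534.0, 134.0]]
stand_solid 0.33 [480.  84.  90. 161.] [ 612.8 -166.7] corners [[542.0, -126.0], [687.0, -138.0], [678.0, -204.0], [530.0, -199.0]]
```

View pics/w2.png

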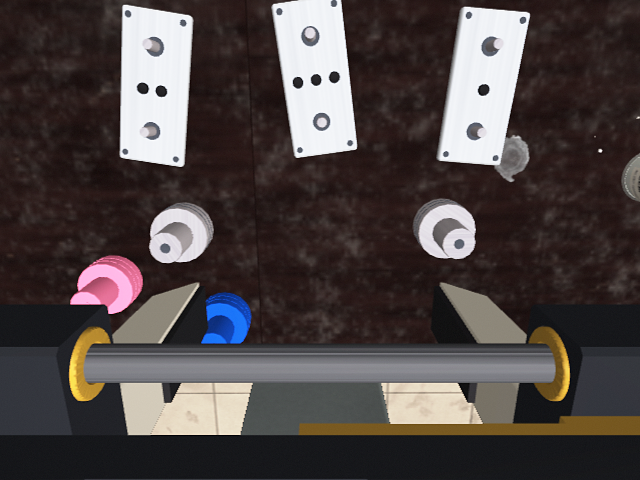

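The picture is clear. Left stand: two studs (cored), posts near (150,45) and (148,130). Middle: three studs (solid), posts (310,34) and (321,121). Right: one stud (hollow), posts (491,45) and (476,131). The steel hubs' tops are at (165,247) and (459,243). Next I fit their silhouettes.

```bash
cat > fit.py <<'E'
from h import *
from scipy.optimize import minimize
A=np.linspace(0,2*np.pi,73)
def circ(x,y,z,r): return np.c_[x+r*np.cos(A),y+r*np.sin(A),z+0*A]
def hubhulls(p): x,y=p[:2];return [np.r_[circ(x,y,0,30),circ(x,y,30,30)],np.r_[circ(x,y,30,16),circ(x,y,70,16)]]
def standhulls(p):
    x,y,a=p;c,s=np.cos(a),np.sin(a);q=np.array([[73,33],[73,-33],[-73,-33],[-73,33]])@np.array([[c,s],[-s,c]])+[x,y]
    return [np.r_[np.c_[q,np.full(4,0.)],np.c_[q,np.full(4,10.)]]]
def fit(im,c,kind,p0,win=None,thr=95):
    """area-overlap fit of the projected model to the bright blob, window round the seed"""
    hulls=hubhulls if kind=="hub" else standhulls
    S=4
    pts=[np.array([proj(c,X) for X in h]) for h in hulls(p0)]
    al=np.vstack(pts);x0,y0=np.maximum(np.floor(al.min(0)-12),0).astype(int);x1,y1=(np.ceil(al.max(0)+12)).astype(int)
    x1=min(x1,640);y1=min(y1,480)
    g=cv2.cvtColor(im[y0:y1,x0:x1],cv2.COLOR_BGR2GRAY)
    g=cv2.resize(g,None,fx=S,fy=S,interpolation=cv2.INTER_LINEAR);b=(g>thr).astype(np.uint8)
    n,lab,st,_=cv2.connectedComponentsWithStats(b);k=1+np.argmax(st[1:,4]);m=np.zeros_like(b)
    cs,_=cv2.findContours((lab==k).astype(np.uint8),cv2.RETR_EXTERNAL,cv2.CHAIN_APPROX_NONE);cv2.drawContours(m,cs,-1,1,-1)
    def ren(p):
        r=np.zeros_like(m)
        for h in hulls(p):
            q=np.array([proj(c,X) for X in h]);q=((q-[x0,y0]+.5)*S-.5)
            cv2.fillConvexPoly(r,np.round(cv2.convexHull(q.astype(np.float32))*16).astype(np.int32),1,shift=4)
        return r
    def cost(p): r=ren(p);return 1-(r&m).sum()/(r|m).sum()
    sim=np.array([p0]+[np.array(p0)+d for d in np.diag([4,4,.05][:len(p0)])])
    s=minimize(cost,p0,method="Nelder-Mead",options=dict(initial_simplex=sim,xatol=.01,fatol=1e-5))
    return s.x,s.fun
E
python3 - <<'E'
from fit import *
im=cv2.imread("pics/w2.png");c=bot.camera_params("wrist")
for z in[(165,247),(459,243)]:print("top",atz(c,*z,70))
for p in[(458,152),(458,-132)]:print("hub",[np.round(v,2) for v in fit(im,c,"hub",p)])
for p in[(612,159,-.1),(620,-2,.1),(612,-166,-.1)]:
    x,f=fit(im,c,"stand",p);d=40*np.array([np.cos(x[2]),np.sin(x[2])]);print("stand",np.round(x,3),round(f,3),"near",np.round(x[:2]-d,1),np.round(x[:2]+d,1))
    for s in(-1,1):print("  tip px",np.round(proj(c,[*(x[:2]+s*d),30]),1))
E
```

```text
top [465.89217515 143.6782648 ]
top [ 469.82686545 -136.70403797]
hub [array([465.19, 143.79]), np.float64(0.05)]
hub [array([ 469.36, -136.19]), np.float64(0.09)]
stand [ 6.10083e+02  1.60797e+02 -1.43000e-01] 0.034 near [570.5 166.5] [649.7 155.1]
  tip px [144.4 132. ]
  tip px [146.4  43.5]
stand [ 6.19724e+02 -3.54000e-01  1.37000e-01] 0.009 near [580.1  -5.8] [659.3   5.1]
  tip px [321.4 121.7]
  tip px [309.6  31.9]
stand [ 6.09426e+02 -1.65715e+02 -6.40000e-02] 0.108 near [ 569.5 -163.2] [ 649.3 -168.3]
  tip px [483.1 132.8]
  tip px [498.4  43.7]
```

>>> jog_arm --pt "-0.022 0.0326 0.0375" --pt "-0.022 0.0326 0.0375" --pt "-0.022 0.0326 0.0375" --pt "-0.022 0.0326 0.0375" --pt "0 0 0" --pt "0 0 0" --pt "0 0 0" --pt "0 0 0" --twist '[0,0,0,0,0,0,0,0]'

```text
time: 4.42
tool_pos: [430.6, -134.5, 151.0]
tcp_rot: [3.141, -0.002, 0.001]
contact_force: [0.5, 0.3, -0.3]
grip_width: 91.9
finger_force: 0.0
```

```bash
cat > v.py <<'E'
import sys
from fit import *
# v.py name kind x y [a]
def run(name,kind,p,thr=95):
    o=bot.get_obs();c=bot.camera_params("wrist");im=bot.capture("wrist");cv2.imwrite(f"pics/{name}.png",im)
    x,f=fit(im,c,kind,p,thr=thr);print("tcp",np.round(o["tool_pos"],2),np.round(o["tcp_rot"],3),"F",np.round(o["contact_force"],2),"dq",np.abs(o["dq"]).max().round(4))
    print(kind,np.round(x,3),"cost",round(f,3))
    for h in (hubhulls if kind=="hub" else standhulls)(x):
        q=np.array([proj(c,X) for X in h],np.float32);cv2.polylines(im,[cv2.convexHull(q).astype(int)],1,(0,0,255))
    cv2.imwrite(f"pics/{name}_o.png",im);return x,c,im
if __name__=="__main__": run(sys.argv[1],sys.argv[2],list(map(float,sys.argv[3:])))
E
python3 v.py w3 hub 469 -136
```

```text
tcp [ 430.56 -134.55  150.98] [ 3.141e+00 -2.000e-03  1.000e-03] F [ 0.46  0.27 -0.31] dq 0.0071
hub [ 468.544 -137.777] cost 0.026
```

View pics/w3_o.png

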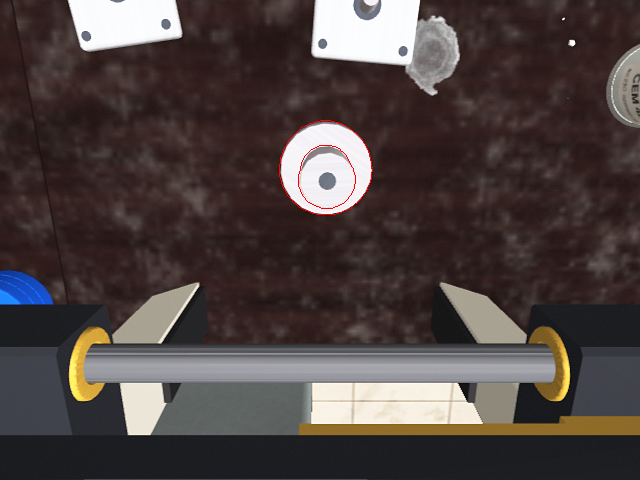

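>>> jog_arm --pt "0.038 0.0032 0" --pt "0 0 0.04" --pt "0 0 0.04" --pt "0 0 0.025" --pt "0 0 0.01" --pt "0 0 0" --pt "0 0 0" --pt "0 0 0" --twist '[0,0,0,0,0,0,0,0]'

```text
time: 5.48
tool_pos: [468.4, -138.5, 36.2]
tcp_rot: [3.141, -0.002, -0.0]
contact_force: [0.7, 0.7, -0.3]
grip_width: 91.7
finger_force: 0.0
```

>>> jog_arm --pt "0 0 0" --pt "0 0 0" --pt "0 0 0" --pt "0 0 0" --pt "0 0 0" --pt "0 0 0" --pt "0 0 0" --twist '[0,0,0,0,0,0,0]' --jaw 0.0

```text
time: 6.35
tool_pos: [467.9, -138.4, 35.2]
tcp_rot: [3.141, -0.0, -0.0]
contact_force: [0.3, -0.7, 0.2]
grip_width: 31.1
finger_force: 30.0
```

>>> jog_arm --pt "0 0 -0.01" --pt "0 0 -0.03" --pt "0 0 -0.04" --pt "0 0 -0.04" --pt "0 0 0" --pt "0 0 0" --pt "0 0 0" --pt "0 0 0" --twist '[0,0,0,0,0,0,0,0]'

```text
time: 7.35
tool_pos: [467.1, -137.9, 154.0]
tcp_rot: [-3.141, 0.002, -0.001]
contact_force: [0.8, 0.6, -5.5]
grip_width: 30.9
finger_force: 30.0
```

```bash
cat > wt.py <<'E'
from h import *
F=[]
for i in range(10):
    im=bot.capture("wrist");o=bot.get_obs();F.append(o["contact_force"])
cv2.imwrite("pics/held.png",im)
F=np.array(F);print(F.mean(0).round(2),F.std(0).round(2),np.round(o["tool_pos"],2),o["grip_width"].round(2),o["time"])
E
python3 wt.py
```

```text
Traceback (most recent call last):
  File "wt.py", line 6, in <module>
    F=np.array(F);print(F.mean(0).round(2),F.std(0).round(2),np.round(o["tool_pos"],2),o["grip_width"].round(2),o["time"])
                                                                                       ^^^^^^^^^^^^^^^^^^^^^
AttributeError: 'float' object has no attribute 'round'
```

View pics/held.png

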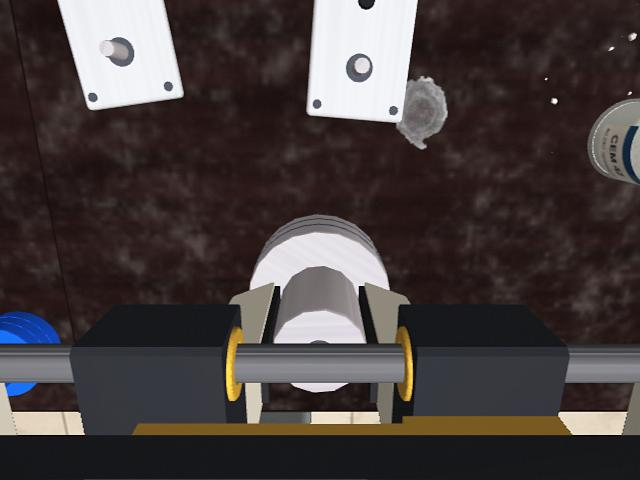

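```bash
sed -i 's/o\["grip_width"\].round(2)/o["grip_width"]/' wt.py; python3 wt.py
```

```text
[ 0.19  0.06 -5.39] [0.42 0.48 0.35] [ 467.74 -138.21  155.25] 31.071245168470128 8.35
```

The mean load is 5.4 N, about 550 g, so this hub is part-cored and goes on the two-stud stand.

>>> jog_arm --pt "0.0096 -0.03 -0.01" --pt "0.0096 -0.0543 -0.01" --pt "0.0096 -0.0543 -0.01" --pt "0.0096 -0.0543 -0.01" --pt "0.0096 -0.0543 -0.005" --pt "0.0096 -0.0543 0" --pt "0 0 0" --pt "0 0 0" --pt "0 0 0" --pt "0 0 0" --twist '[0,0,0,0,0,0,0,0,0,0]'

```text
time: 9.6
tool_pos: [525.6, 162.2, 200.3]
tcp_rot: [3.141, -0.0, -0.002]
contact_force: [-0.1, 0.4, -4.3]
grip_width: 31.2
finger_force: 30.0
```

```bash
python3 v.py w4 stand 610 161 -.143
```

```text
tcp [525.55 162.19 200.27] [ 3.141e+00 -0.000e+00 -2.000e-03] F [-0.08  0.41 -4.34] dq 0.003
stand [ 6.11086e+02  1.59984e+02 -1.52000e-01] cost 0.008
```

View pics/w4_o.png

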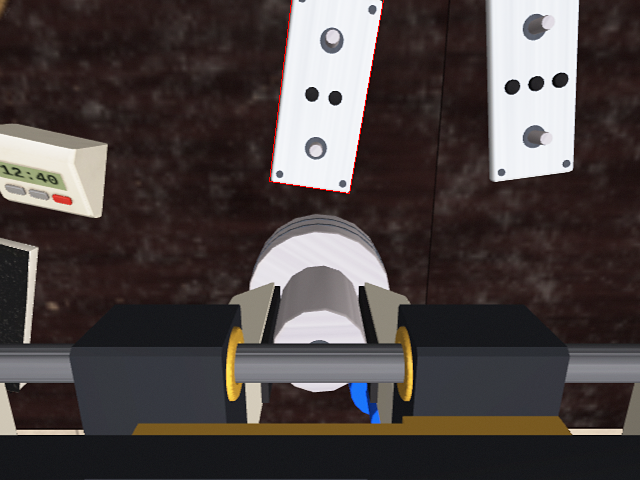

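>>> jog_arm --pt "0.0075 -0.004 0.025" --pt "0 0 0.024" --pt "0 0 0" --pt "0 0 0" --pt "0 0 0" --twist '[0,0,0,0,0]'

```text
time: 10.28
tool_pos: [533.7, 167.3, 152.5]
tcp_rot: [-3.141, -0.002, -0.001]
contact_force: [-0.6, -0.4, -5.4]
grip_width: 31.1
finger_force: 30.0
```

```bash
python3 - <<'E'
from v import *
x,c,im=run("w5","stand",[611.1,160,-.152])
d=40*np.array([np.cos(x[2]),np.sin(x[2])]);n=x[:2]-d;print("near",n)
n=[571.5,166]
for z in(10,30):print(z,np.round(proj(c,[*n,z]),1))
u,v=np.round(proj(c,[*n,25])).astype(int)
cr=im[v-40:v+40,u-40:u+40];print("crop origin",u-40,v-40)
cv2.imwrite("pics/w5c.png",cv2.resize(cr,None,fx=7,fy=7,interpolation=cv2.INTER_NEAREST))
E
```

```text
tcp [533.72 167.26 152.5 ] [-3.141e+00 -2.000e-03 -1.000e-03] F [-0.58 -0.43 -5.35] dq 0.005
stand [ 6.11338e+02  1.59941e+02 -1.50000e-01] cost 0.009
near [571.78806479 165.92408741]
10 [322.7 166. ]
30 [322.9 170.2]
crop origin 283 129
```

View pics/w5c.png

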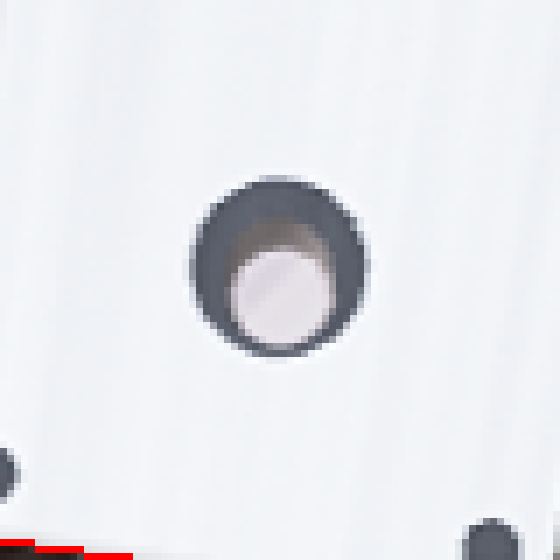

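>>> jog_arm --pt "0.0377 0.001 0" --pt "0 0 0.04" --pt "0 0 0.025" --pt "0 0 0.01" --pt "0 0 0" --pt "0 0 0" --pt "0 0 0" --twist '[0,0,0,0,0,0,0]'

```text
time: 11.2
tool_pos: [571.4, 166.4, 77.5]
tcp_rot: [-3.141, -0.002, -0.0]
contact_force: [0.9, 1.2, -5.8]
grip_width: 31.4
finger_force: 30.0
```

```bash
cat > st.py <<'E'
from h import *
P=[];F=[];M=[]
for i in range(6):
    bot.capture("side");o=bot.get_obs();P.append(o["tool_pos"]);F.append(o["contact_force"]);M.append(o["moment"])
for a in(P,F,M):print(np.mean(a,0).round(2),np.std(a,0).round(2))
print(np.round(o["tcp_rot"],4),o["time"])
E
python3 st.py
```

```text
[570.92 166.31  76.76] [0.16 0.03 0.3 ]
[ 0.05 -0.02 -5.51] [0.73 0.67 0.37]
[ 0.03  0.03 -0.01] [0.02 0.04 0.02]
[ 3.1416e+00 -3.0000e-04 -5.0000e-04] 11.5
```

>>> jog_arm --pt "0 0.0006 0.005" --pt "0 0 0.004" --pt "0 0 0.001" --pt "0 0 0.001" --pt "0 0 0.001" --pt "0 0 0.001" --pt "0 0 0" --twist '[0,0,0,0,0,0,0]'

```text
time: 12.38
tool_pos: [570.6, 165.6, 63.1]
tcp_rot: [3.141, 0.0, -0.0]
contact_force: [-0.6, 0.5, -5.2]
grip_width: 31.1
finger_force: 30.0
```

```bash
python3 st.py
```

```text
[570.71 165.66  63.25] [0.02 0.01 0.02]
[ 0.19 -0.05 -5.27] [0.55 0.62 0.51]
[0.04 0.01 0.  ] [0.03 0.01 0.03]
[ 3.1415e+00 -2.0000e-04 -4.0000e-04] 12.675
```

>>> jog_arm --pt "0.0002 0 0.0015" --pt "0 0 0.0015" --pt "0 0 0.0015" --pt "0 0 0.0015" --pt "0 0 0" --twist '[0,0,0,0,0]'

```text
time: 13.3
tool_pos: [570.8, 165.6, 57.0]
tcp_rot: [3.141, 0.0, -0.0]
contact_force: [-0.4, -0.0, -4.5]
grip_width: 31.4
finger_force: 30.0
```

```bash
python3 st.py
```

```text
[570.86 165.64  57.2 ] [0.01 0.01 0.04]
[-0.23 -0.47 -5.62] [0.52 0.62 0.49]
[0.01 0.05 0.  ] [0.04 0.03 0.04]
[ 3.1415e+00 -0.0000e+00 -4.0000e-04] 13.6
```

>>> jog_arm --pt "0 0 0.002" --pt "0 0 0.002" --pt "0 0 0.002" --pt "0 0 0.002" --pt "0 0 0.0015" --pt "0 0 0.0005" --pt "0 0 0.0005" --pt "0 0 0" --twist '[0,0,0,0,0,0,0,0]'

```text
time: 14.6
tool_pos: [570.9, 165.6, 46.7]
tcp_rot: [3.142, -0.0, -0.0]
contact_force: [-0.2, -1.0, -5.3]
grip_width: 31.2
finger_force: 30.0
```

```bash
python3 st.py
```

```text
[570.87 165.65  46.71] [0.03 0.01 0.02]
[-0.06 -0.47 -5.4 ] [0.45 0.37 0.33]
[-0.01  0.06  0.  ] [0.02 0.03 0.04]
[ 3.1415e+00  1.0000e-04 -4.0000e-04] 14.9
```

>>> jog_arm --pt "0 0 0.0004" --pt "0 0 0.0004" --pt "0 0 0.0004" --pt "0 0 0" --twist '[0,0,0,0]'

```text
time: 15.4
tool_pos: [570.9, 165.6, 45.4]
tcp_rot: [3.142, 0.0, -0.0]
contact_force: [0.0, 0.5, -5.5]
grip_width: 31.4
finger_force: 30.0
```

```bash
python3 st.py
```

```text
[570.86 165.65  45.45] [0.01 0.01 0.01]
[-0.21  0.03 -5.68] [0.41 0.21 0.52]
[-0.01  0.06 -0.02] [0.04 0.02 0.01]
[ 3.1415e+00  0.0000e+00 -4.0000e-04] 15.7
```

>>> jog_arm --pt "0 0 0.0003" --pt "0 0 0.0003" --pt "0 0 0.0003" --pt "0 0 0" --twist '[0,0,0,0]'

```text
time: 16.2
tool_pos: [571.0, 165.7, 45.3]
tcp_rot: [3.142, -0.001, -0.0]
contact_force: [-3.8, -0.5, 4.5]
grip_width: 31.5
finger_force: 30.0
```

```bash
python3 st.py
```

```text
[570.99 165.68  45.3 ] [0.01 0.01 0.01]
[-4.16 -0.59  5.73] [0.48 0.42 0.54]
[-0.2   0.73 -0.01] [0.02 0.03 0.04]
[ 3.1416e+00 -6.0000e-04 -4.0000e-04] 16.5
```

Seated: a firm stop with about 11 N of push. Release it and rise.

>>> jog_arm --pt "0 0 -0.0005" --pt "0 0 0" --pt "0 0 0" --pt "0 0 0" --pt "0 0 0" --twist '[0,0,0,0,0]' --jaw 0.0918

```text
time: 17.12
tool_pos: [570.9, 165.6, 45.0]
tcp_rot: [3.142, -0.0, -0.0]
contact_force: [-0.4, -0.1, 0.3]
grip_width: 76.8
finger_force: 0.0
```

>>> jog_arm --pt "0 0 -0.02" --pt "0 0 -0.04" --pt "0 0 -0.05" --pt "-0.047 0.0065 0" --pt "-0.047 0.0065 0" --pt "-0.047 0.0065 0.0" --pt "0 0 0" --pt "0 0 0" --pt "0 0 0" --pt "0 0 0" --twist '[0,0,0,0,0,0,0,0,0,0]'

```text
time: 18.38
tool_pos: [430.6, 146.3, 154.9]
tcp_rot: [3.142, -0.0, -0.001]
contact_force: [-0.7, 0.2, -0.4]
grip_width: 91.8
finger_force: 0.0
```

```bash
python3 v.py w6 hub 465 144
```

```text
tcp [430.62 146.27 154.9 ] [ 3.142e+00 -0.000e+00 -1.000e-03] F [-0.71  0.18 -0.36] dq 0.0066
hub [465.082 143.106] cost 0.028
```

>>> jog_arm --pt "0.0345 0.0036 0" --pt "0 0 0.04" --pt "0 0 0.04" --pt "0 0 0.028" --pt "0 0 0.011" --pt "0 0 0" --pt "0 0 0" --twist '[0,0,0,0,0,0,0]'

```text
time: 19.3
tool_pos: [465.3, 142.7, 37.1]
tcp_rot: [-3.141, -0.002, -0.0]
contact_force: [-0.2, 0.1, 0.4]
grip_width: 91.6
finger_force: 0.0
```

>>> jog_arm --pt "0 0 0" --pt "0 0 0" --pt "0 0 0" --pt "0 0 0" --pt "0 0 0" --pt "0 0 0" --pt "0 0 0" --twist '[0,0,0,0,0,0,0]' --jaw 0.0

```text
time: 20.18
tool_pos: [464.3, 142.5, 36.0]
tcp_rot: [3.141, 0.0, -0.0]
contact_force: [0.7, -1.5, 0.7]
grip_width: 31.2
finger_force: 30.0
```

```bash
python3 st.py
```

```text
[464.35 142.51  36.06] [0.01 0.01 0.01]
[ 0.5  -0.58 -0.14] [0.32 0.34 0.61]
[-0.1 -0.   0. ] [0.02 0.02 0.02]
[ 3.1414e+00  0.0000e+00 -4.0000e-04] 20.475
```

>>> jog_arm --pt "0 0 -0.01" --pt "0 0 -0.03" --pt "0 0 -0.04" --pt "0 0 -0.04" --pt "0 0 0" --pt "0 0 0" --pt "0 0 0" --pt "0 0 0" --twist '[0,0,0,0,0,0,0,0]'

```text
time: 21.48
tool_pos: [463.8, 142.5, 154.9]
tcp_rot: [3.141, 0.002, -0.001]
contact_force: [1.0, 0.4, -3.6]
grip_width: 31.2
finger_force: 30.0
```

```bash
python3 wt.py
```

```text
[-0.08 -0.2  -3.52] [0.51 0.4  0.38] [464.37 142.6  156.1 ] 31.47018115911755 21.975
```

The mean is 3.52 N, about 359 g, so it is part-cored but close to the limit. I'll keep averaging on the way to the far post of the cored stand.

>>> jog_arm --pt "0.0492 -0.0047 0" --pt "0.0492 -0.0047 0" --pt "0.0492 -0.0047 0" --pt "0 0 0" --pt "0 0 0" --pt "0 0 0" --pt "0 0 0" --pt "0 0 0" --twist '[0,0,0,0,0,0,0,0]'

```text
time: 22.98
tool_pos: [611.7, 156.7, 156.6]
tcp_rot: [3.142, -0.001, -0.0]
contact_force: [0.1, 0.7, -3.4]
grip_width: 31.0
finger_force: 30.0
```

```bash
python3 wt.py; python3 - <<'E'
from h import *
def post(name,c,im,p):
    u,v=np.round(proj(c,[*p,15])).astype(int);k=22;S=6
    g=cv2.resize(cv2.cvtColor(im[v-k:v+k,u-k:u+k],cv2.COLOR_BGR2GRAY),None,fx=S,fy=S,interpolation=cv2.INTER_LINEAR)
    cs,_=cv2.findContours((g<185).astype(np.uint8),cv2.RETR_EXTERNAL,cv2.CHAIN_APPROX_NONE)
    q=max(cs,key=cv2.contourArea);e=cv2.minEnclosingCircle(q)
    m=np.zeros_like(g);cv2.drawContours(m,[q],-1,1,-1);m=cv2.erode(m,np.ones((5,5)))
    cs,_=cv2.findContours(((g>185)&(m>0)).astype(np.uint8),cv2.RETR_EXTERNAL,cv2.CHAIN_APPROX_NONE)
    t=cv2.minEnclosingCircle(max(cs,key=cv2.contourArea))
    f=lambda e:(np.array(e[0])+.5)/S-.5+[u-k,v-k]
    print(name,"ring@10",atz(c,*f(e),10).round(2),round(e[1]/S,1),"tip@30",atz(c,*f(t),30).round(2),round(t[1]/S,1))
c=bot.camera_params("wrist");im=bot.capture("wrist");cv2.imwrite("pics/w7.png",im);print(np.round(bot.get_obs()["tool_pos"],2))
post("far",c,im,(650.7,154))
R=np.array(c["R"]);o=ray(c,0,0)[0];c5=dict(c);c5["t"]=-R@(o+np.array([533.2,166.5,152.5])-bot.get_obs()["tool_pos"])
post("near, w5",c5,cv2.imread("pics/w5.png"),(571.4,166))
E
```

```text
[ 0.06  0.31 -3.47] [0.43 0.66 0.5 ] [611.96 156.64 156.04] 31.474733343229165 23.475
[611.97 156.62 156.04]
far ring@10 [650.06 153.98] 12.9 tip@30 [650.09 153.79] 7.0
near, w5 ring@10 [570.13 165.45] 13.1 tip@30 [570.31 165.27] 7.1
```

>>> jog_arm --pt "0.0378 0.0032 0" --pt "0 0 0.04" --pt "0 0 0.028" --pt "0 0 0.012" --pt "0 0 0" --pt "0 0 0" --pt "0 0 0" --pt "0 0 0" --twist '[0,0,0,0,0,0,0,0]'

```text
time: 24.52
tool_pos: [650.1, 153.5, 77.0]
tcp_rot: [-3.142, -0.001, -0.0]
contact_force: [-0.5, -0.0, -3.4]
grip_width: 31.3
finger_force: 30.0
```

```bash
python3 st.py
```

```text
[649.86 153.43  76.39] [0.09 0.03 0.22]
[ 0.07  0.11 -3.18] [0.55 0.44 0.5 ]
[ 0.03  0.01 -0.03] [0.04 0.03 0.03]
[ 3.1415e+00  0.0000e+00 -4.0000e-04] 24.825
```

>>> jog_arm --pt "0 0 0.005" --pt "0 0 0.003" --pt "0 0 0.001" --pt "0 0 0.001" --pt "0 0 0.001" --pt "0 0 0.001" --pt "0 0 0.001" --pt "0 0 0" --twist '[0,0,0,0,0,0,0,0]'

```text
time: 25.82
tool_pos: [649.6, 153.3, 62.9]
tcp_rot: [3.141, 0.0, -0.0]
contact_force: [-0.2, -1.1, -3.8]
grip_width: 31.5
finger_force: 30.0
```

```bash
python3 st.py
```

```text
[649.61 153.35  62.92] [0.01 0.02 0.01]
[-1.13 -0.61 -4.18] [0.33 0.31 0.42]
[-0.14  0.24  0.02] [0.02 0.03 0.03]
[ 3.1414e+00  4.0000e-04 -4.0000e-04] 26.125
```

Slight side load towards -x and -y, so I shift that way and continue.

>>> jog_arm --pt "-0.0004 0.0002 0" --pt "0 0 0.001" --pt "0 0 0.001" --pt "0 0 0.001" --pt "0 0 0" --twist '[0,0,0,0,0]'

```text
time: 26.75
tool_pos: [649.4, 153.3, 60.0]
tcp_rot: [-3.142, -0.0, -0.0]
contact_force: [0.0, 0.0, -2.8]
grip_width: 31.1
finger_force: 30.0
```

```bash
python3 st.py
```

```text
[649.43 153.27  60.08] [0.01 0.02 0.04]
[-0.22  0.15 -3.59] [0.79 0.33 0.49]
[0.02 0.06 0.  ] [0.02 0.02 0.04]
[ 3.1415e+00 -2.0000e-04 -4.0000e-04] 27.05
```

>>> jog_arm --pt "-0.0002 0 0.0015" --pt "0 0 0.0015" --pt "0 0 0.0015" --pt "0 0 0.0015" --pt "0 0 0" --twist '[0,0,0,0,0]'

```text
time: 27.68
tool_pos: [649.1, 153.2, 53.9]
tcp_rot: [3.141, 0.0, -0.0]
contact_force: [0.4, 0.3, -3.8]
grip_width: 31.3
finger_force: 30.0
```

```bash
python3 st.py
```

```text
[649.22 153.22  54.14] [0.03 0.02 0.07]
[ 0.01  0.14 -3.65] [0.31 0.42 0.65]
[0.03 0.02 0.  ] [0.02 0.02 0.03]
[ 3.1415e+00 -1.0000e-04 -5.0000e-04] 27.975
```

Free of side load. Seat expected at TCP z of about 46.

>>> jog_arm --pt "0 0 0.002" --pt "0 0 0.002" --pt "0 0 0.0015" --pt "0 0 0.0008" --pt "0 0 0.0005" --pt "0 0 0.0005" --pt "0 0 0" --twist '[0,0,0,0,0,0,0]'

```text
time: 28.85
tool_pos: [649.2, 153.2, 46.8]
tcp_rot: [3.142, -0.0, -0.0]
contact_force: [-0.0, -0.5, -3.1]
grip_width: 31.1
finger_force: 30.0
```

```bash
python3 st.py
```

```text
[649.19 153.21  46.83] [0.01 0.01 0.02]
[-0.39  0.07 -3.66] [0.2  0.39 0.67]
[0.03 0.03 0.  ] [0.05 0.02 0.02]
[ 3.1415e+00 -1.0000e-04 -4.0000e-04] 29.15
```

>>> jog_arm --pt "0 0 0.0003" --pt "0 0 0.0003" --pt "0 0 0.0003" --pt "0 0 0" --twist '[0,0,0,0]'

```text
time: 29.65
tool_pos: [649.4, 153.2, 46.4]
tcp_rot: [3.142, -0.001, -0.0]
contact_force: [-0.4, 0.7, -0.1]
grip_width: 31.4
finger_force: 30.0
```

```bash
python3 st.py
```

```text
[649.49 153.22  46.36] [0.02 0.02 0.02]
[-0.05 -0.26  1.86] [0.33 0.61 0.45]
[-0.04  0.14 -0.02] [0.03 0.01 0.  ]
[ 3.1416e+00 -1.0000e-03 -4.0000e-04] 29.95
```

Seated with a light press of about 5 N. Release, rise, then back off to look.

>>> jog_arm --pt "0 0 0" --pt "0 0 0" --pt "0 0 0" --pt "0 0 0" --pt "0 0 0" --twist '[0,0,0,0,0]' --jaw 0.0918

```text
time: 30.58
tool_pos: [649.1, 153.2, 45.8]
tcp_rot: [3.142, 0.0, -0.0]
contact_force: [1.1, 0.0, 0.1]
grip_width: 76.6
finger_force: 0.0
```

>>> jog_arm --pt "0 0 -0.02" --pt "0 0 -0.04" --pt "0 0 -0.05" --pt "-0.045 0 -0.03" --pt "-0.045 0 -0.02" --pt "-0.03 0 0" --pt "0 0 0" --pt "0 0 0" --pt "0 0 0" --twist '[0,0,0,0,0,0,0,0,0]'

```text
time: 31.7
tool_pos: [530.0, 153.2, 205.5]
tcp_rot: [3.141, 0.0, -0.001]
contact_force: [-1.1, 0.0, 0.6]
grip_width: 92.3
finger_force: 0.0
```

```bash
python3 - <<'E'
from h import *
c=bot.camera_params("wrist");im=bot.capture("wrist");cv2.imwrite("pics/w8.png",im)
print(np.round(bot.get_obs()["tool_pos"],1))
for p in[(571.3,166.1),(650.1,153.9)]:
    for z in(10,40,80):print(p,z,np.round(proj(c,[*p,z]),1))
    for z,r in((40,30),(80,16)):
        a=np.linspace(0,6.3,60);q=np.array([proj(c,[p[0]+r*np.cos(t),p[1]+r*np.sin(t),z]) for t in a]);cv2.polylines(im,[q.round().astype(int)],1,(0,0,255))
cv2.imwrite("pics/w8o.png",im)
E
```

```text
[529.9 153.2 205.4]
(571.3, 166.1) 10 [304.7 152.1]
(571.3, 166.1) 40 [303.4 156.5]
(571.3, 166.1) 80 [301.2 163.8]
(650.1, 153.9) 10 [319.7  47.1]
(650.1, 153.9) 40 [319.7  41.7]
(650.1, 153.9) 80 [319.8  32.6]
```

View pics/w8o.png

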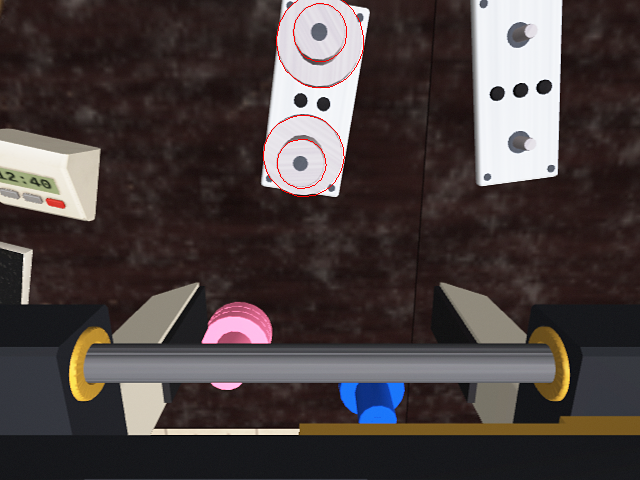

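Both hubs match their predicted seated outlines, with tops at (300,163) and (319,32) on the two-stud stand. The gripper is clear and the bystanders have not moved, so I'm handing it in.

```bash
python3 -c "
from plant import bot
print(bot.close_job())"
```

```text
the job is handed in; nothing more can be done
None
```

Both steel hubs are seated and released on the two-stud (part-cored) stand, one about 550 g and the other about 357 g (just over the 350 g limit), and the job is handed in at about 32 s, though the hand-in gave no verdict.

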